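# Undo the pile on the turntable

## Task

Clear the pile off the turntable, taking it apart from the top down: first the tiny dish onto the round cork mat, then the slim silver remote onto the narrow oblong mat, then the chunky black remote onto the wide oblong mat, where the wooden ring box is standing in the way; the ring box belongs on the square mat and may be moved at any time before that. Set each thing down gently (no dropping) and upright in the middle of its own mat, lined up with the mat's edges, and leave the cream jar standing on the turntable.

Things in the scene. Friction and masses are not known exactly. Their poses are not given: they have to be found in the camera images.
- dish: Tiny white ceramic dish, open on top, round: 38 mm across (30 mm at the foot, straight-sided from 6 mm up), 24 mm high, wall 3 mm, about 35 g. Starts on top of the silver remote. Origin: centre of its underside, z up.
- silver_remote: Slim silver remote control, 160 x 36 x 14 mm (x long, y wide, z thick), about 90 g. Starts lying on the black remote, roughly along it. Origin: centre of its underside, z up out of the key side.
- black_remote: Chunky black universal remote control with grey keys, 195 x 54 x 28 mm (x long, y wide, z thick), about 180 g. Starts at the bottom of the pile, lying on the turntable. Origin: centre of its underside, z up out of the key side.
- ring_box: Closed dark wooden ring box, 56 x 56 mm and 42 mm high, about 140 g, lid does not open. Starts standing on the wide mat. Origin: centre of its underside, x and y along its sides, z up.
- round_mat: Round cork mat, 90 mm across, 4 mm thick, fixed to the marble; place of the dish. Origin: centre of its underside, so its top is at z = 4 mm.
- narrow_mat: Narrow oblong cork mat, 180 x 54 mm (x long, y wide), 4 mm thick, fixed; place of the silver remote. Origin: centre of its underside, top at z = 4 mm.
- wide_mat: Wide oblong cork mat, 220 x 80 mm (x long, y wide), 4 mm thick, fixed; place of the black remote. Origin: centre of its underside, top at z = 4 mm.
- square_mat: Square cork mat, 84 x 84 mm (x and y along its edges), 4 mm thick, fixed; place of the ring box. Origin: centre of its underside, top at z = 4 mm.
- turntable: Round smoked-plastic turntable, disc 260 mm across, its top 30 mm above the marble; the disc turns stiffly (about 0.12 N m) on a fixed foot. Origin: centre of the foot's underside on the marble. The pile lies near its middle. Odds and ends near the mats are at most 40 mm high; a clear glass carafe 250 mm tall and 96 mm across stands on the far side, 0.80 m or more ahead of the robot base.
- cream_jar: Cream jar, amber glass with a white cap, 40 mm across, 24 mm high, about 50 g, standing on the turntable about 102 mm from its centre, beside the black remote's long side; it stays there. Origin: centre of its underside.

How it is judged:
By the outcome, as a careful person would: the job done as asked, in the order asked, and still so for the second after the job is handed in, with the robot touching nothing.
It also fails if it takes over 109 s, if anything falls off the work surface, if the arm or the gripper's body presses on something with over 40 N, if the wrist force passes 120 N, or if a joint passes its speed limit or range.

## Robot

A 6-joint arm with a two-finger parallel gripper is mounted at the origin on the work surface. World frame = base frame: x ahead of the robot, y to its left, z up, the work surface at z = 0. Lengths are in mm, angles in rad, forces in N, time in s.
With the tool pointing down it reaches from about 300 to 775 mm from the base axis. Payload 14.6 kg.
Tool frame: the origin (TCP) lies between the finger pads; the fingertips stand 11 mm ahead of it and the grasp point (between the pads) lies 8 mm behind it; z points along the fingers, y is the line along which they close (so a half turn about z gives the same grasp; the last joint's range is limited). The gripper opens to 94 mm and grips with 3 to 60 N. Pads are 16 mm wide; open, the fingers measure 119 mm over their backs; the gripper's body (75 mm by 177 mm) begins 78 mm behind the grasp point.
Start: joints at [1.173, 0.3, 1.521, -0, 1.321, -0.067], TCP at [178.637, 520.171, 216.446] pointing down, gripper open.
Joint ranges: [-3.03, 3.03], [-0.79, 2.21], [0.23, 2.52], [-1.04, 4.18], [0, 3.07], [-2.55, 2.55]. Speed limits (rad/s): [2.22, 2.22, 2.57, 3.14, 3.14, 3.14].

## Interface

Orientations are given as [roll, pitch, yaw] about the fixed x, y, z axes, in that order (R = Rz(yaw) Ry(pitch) Rx(roll)).
In Python, from cell import manip gives the robot as it stands. The module is installed in compiled form; this text tells all that it offers.
- The arm moves only by the tool arm_command, never from a script. Its argument "rows" is one flat list of numbers, 5 for each row, row after row: the shift along the world's x, y, z in mm, then the turn about the world's z in degrees, then the finger opening in mm, from 0 to 94. In form: [dx, dy, dz, twist, jaw, dx, dy, dz, twist, jaw, ...]. A call has 1 to 5 rows; each row shifts and turns the commanded pose from where the row before left it; what a row does not reach is not made up. A row lasts 1/8 s, in which the tool goes at most 62.5 mm and 10.7 degrees, less where a joint would pass 70% of its speed; a pose out of reach is approached as far as the arm can. A call is refused whole if a number of a shift passes 62.5 or a number of a turn 10.7, either way. A call with a gripper value outside its range is refused whole. The fingers move at their own pace and stop on an object; "newtons" is the grip in N (left out, the last holds). Time passes only in rows, so rows that do not move let the fingers close. It gives the time, the measured TCP pose, the force and the opening at its end, in the units of the state.
- manip.read_state(): the state, without advancing time (a new reading comes with each control period).
- manip.camera(name): name is "scene" or "side" or "wrist"; returns a dict with "image" (400x640x3 uint8, blue, green, red), "z_map" (400x640 float32, mm along the optical axis (not along the pixel's ray), 0 where there is no reading), "fx", "fy", "cx", "cy" (pixels), "pose" (4x4, takes a point from camera to world coordinates). Camera axes: x right, y down, z forward; pixel columns grow to the right and rows downward; lengths in mm; the calibration is good to about 2 mm. A picture is of the moment at which its call begins.
- manip.sign_off(): hands the job in, once; it reports no verdict.
The state is a dict: "clock": time; "joints": joint angles; "qd": joint speeds; "effort": joint torques, N m; "eef_pos": TCP position; "eef_rot": TCP orientation; "wrist_force": force on the tool from outside, world axes, zero at the start; "moment": the same for the moment, N m; "finger_gap": finger opening in mm.
Only numpy, scipy, OpenCV 4.12 (cv2) and the standard library are available. Lean on these libraries where they do the work, as an engineer would, in place of code of your own. Each camera call takes 0.05 s, during which the arm holds its last target. There are 200 camera calls.

## Working session

There is one attempt and no reset: what is moved stays moved. The work goes in short steps, Python scripts to look and compute and a tool call to move; the robot and the scene stay as the last step left them, time stands still between calls to the robot, and variables do not carry over. Pictures are saved under pics/ and viewed, on a budget of 14 in all, crops included, one or two more only if the job needs it, and the job is handed in when it is done.

Besides the shell and the picture viewer there is one more tool, called after "Call:" by a JSON object that holds its "method" and its "body", one argument or row to a line. arm_command: Moves the arm, as the interface text tells. Its arguments: {"type":"object","properties":{"rows":{"type":"array","items":{"type":"number"}},"newtons":{"type":"number"}},"required":["rows"]}

```bash
mkdir -p pics; cat > h.py <<'E'
import numpy as np, cv2
from cell import manip
def snap(n,tag):
    c=manip.camera(n); cv2.imwrite(f'pics/{tag}.png',c['image']); np.savez(f'{tag}.npz',**c); return c
def load(tag): return dict(np.load(f'{tag}.npz'))
def px(c,u,v,z=None):
    "pixel -> world: via depth, or on plane z"
    P=c['pose']; r=np.array([(u-c['cx'])/c['fx'],(v-c['cy'])/c['fy'],1.])
    if z is None:
        d=c['z_map'][int(round(v)),int(round(u))]; return P[:3,:3]@(r*d)+P[:3,3]
    w=P[:3,:3]@r; return P[:3,3]+w*(z-P[2,3])/w[2]
def cloud(c):
    v,u=np.mgrid[:400,:640]; d=c['z_map']
    p=np.stack([(u-c['cx'])/c['fx']*d,(v-c['cy'])/c['fy']*d,d],-1)
    w=p@c['pose'][:3,:3].T+c['pose'][:3,3]; w[d==0]=np.nan; return w
E
python3 - <<'E'
from h import *
for n in ['scene','side','wrist']:
    c=snap(n,n+'0'); print(n,c['fx'],c['pose'].round(2).tolist())
print(manip.read_state())
E
```

```text
scene 436.90132204357405 [[0.46, 0.59, -0.66, 1280.45], [0.89, -0.3, 0.35, -382.57], [0.01, -0.75, -0.67, 833.06], [0.0, 0.0, 0.0, 1.0]]
side 513.8329900768194 [[0.97, -0.19, 0.14, 385.62], [-0.23, -0.75, 0.62, -709.82], [-0.01, -0.64, -0.77, 951.92], [0.0, 0.0, 0.0, 1.0]]
wrist 335.0279679182673 [[0.32, 0.91, 0.27, 98.54], [0.95, -0.31, -0.09, 547.33], [-0.0, 0.29, -0.96, 385.43], [0.0, 0.0, 0.0, 1.0]]
{'clock': 0.15, 'joints': array([ 1.17339934e+00,  3.00324970e-01,  1.52141600e+00, -4.76215071e-06,
        1.32068377e+00, -6.65714559e-02]), 'qd': array([ 0.00059393, -0.00227027, -0.0038173 ,  0.00091538, -0.00094507,
       -0.00118977]), 'effort': array([-1.15374201e-03, -5.31949532e+01, -3.52822852e+01,  7.08257197e-02,
        2.35182216e-02, -9.98855808e-05]), 'eef_pos': array([178.57318846, 520.01529138, 216.03631933]), 'eef_rot': array([-3.14076211e+00, -5.07491449e-05,  2.81076828e+00]), 'wrist_force': array([-0.45457909,  0.07262109,  0.33831517]), 'moment': array([ 0.02596857, -0.01464436, -0.04717287]), 'finger_gap': 94.03575586915298}
```

View pics/scene0.png

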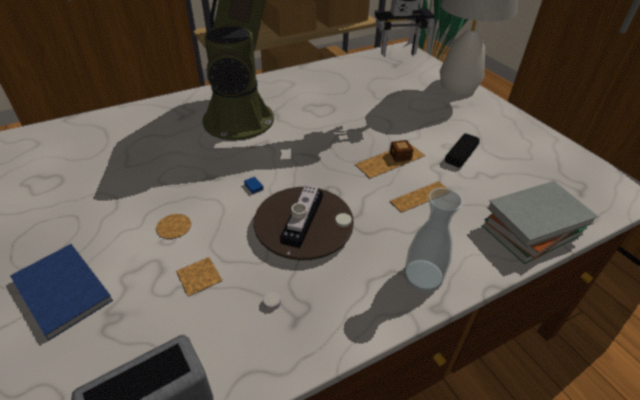

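View pics/wrist0.png

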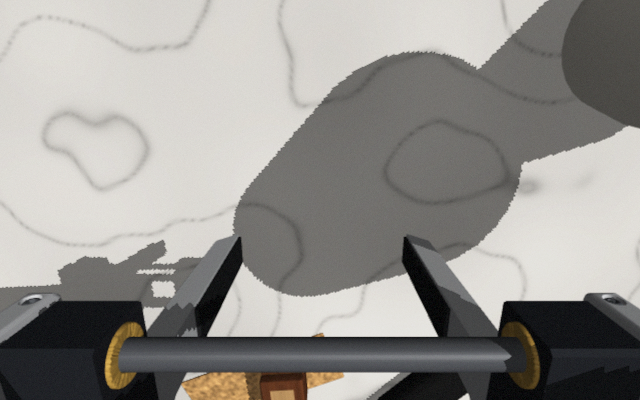

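The scene view shows the turntable at about (303,222) with the pile at (302,213) and the jar at (343,220). The round mat is at (173,226), the square mat at (199,276), the wide mat with the ring box at (390,162), the narrow mat at (418,197) and the carafe at (432,240). The wrist view shows the ring box low in the frame at (285,388).

```bash
python3 - <<'E'
from h import *
c=load('side0'); cv2.imwrite('pics/side0b.png',cv2.resize(c['image'],(800,500),interpolation=3))
for t in ['scene0','side0']:
    c=load(t); w=cloud(c); hsv=cv2.cvtColor(c['image'],cv2.COLOR_BGR2HSV)
    m=((hsv[...,0]>8)&(hsv[...,0]<25)&(hsv[...,1]>110)&(hsv[...,2]>70)&(abs(w[...,2]-4)<8)&(w[...,0]>0)&(w[...,0]<900)).astype(np.uint8)
    n,l,s,ce=cv2.connectedComponentsWithStats(m)
    for i in range(1,n):
        if s[i,4]<100: continue
        vs,us=np.where(l==i); xy=np.array([px(c,u,v,4)[:2] for u,v in zip(us,vs)],np.float32)
        r=cv2.minAreaRect(xy); print(t,ce[i].round(),s[i,4],np.round(r[0]),np.round(r[1]),round(r[2],1),'z',np.nanmedian(w[l==i][:,2]).round(1))
E
```

```text
scene0 [376. 165.] 525 [436. 303.] [ 76. 140.] 3.9 z 4.0
scene0 [414. 197.] 576 [612. 319.] [ 50. 176.] 1.4 z 4.0
scene0 [173. 226.] 625 [ 410. -331.] [85. 83.] 15.3 z 4.0
scene0 [198. 276.] 977 [ 598. -319.] [82. 82.] 4.3 z 3.9
side0 [314. 130.] 803 [610. 316.] [ 50. 176.] 1.5 z 2.5
side0 [250. 146.] 827 [432. 337.] [ 76. 215.] 3.8 z 2.4
side0 [382. 345.] 1631 [ 596. -321.] [81. 81.] 3.8 z 3.0
side0 [289. 373.] 1629 [ 408. -333.] [85. 85.] 76.4 z 3.0
```

View pics/side0b.png

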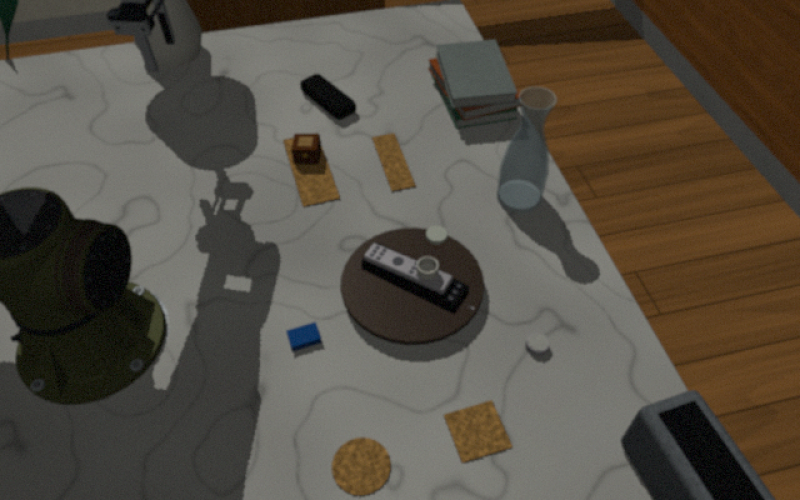

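The side view (800 px wide) shows the dish on the silver remote at (427,266), the black remote running from (365,260) to (465,300), the jar at (436,234), the ring box at (306,148) and the carafe base at (520,194).

```bash
python3 - <<'E'
from h import *
for t in ['scene0','side0']:
    c=load(t); w=cloud(c); x,y,z=w[...,0],w[...,1],w[...,2]
    def band(nm,a,b,box,circ=False):
        m=((z>a)&(z<b)&(x>box[0])&(x<box[1])&(y>box[2])&(y<box[3])).astype(np.uint8)
        n,l,s,ce=cv2.connectedComponentsWithStats(m)
        for i in range(1,n):
            if s[i,4]<15: continue
            p=w[l==i]; r=cv2.minAreaRect(p[:,:2].astype(np.float32))
            print(t,nm,s[i,4],'uv',ce[i].round(),'c',np.round(r[0],1),np.round(r[1]),round(r[2],1),'z',np.median(p[:,2]).round(1))
    B=(350,750,-200,200)
    band('disc',25,35,B); band('jar/blk',48,62,B); band('silver',67,76,B); band('dish',80,100,B)
    band('box',36,52,(300,560,180,450))
E
```

```text
scene0 disc 4107 uv [302. 224.] c [567.6 -27.5] [256. 258.] 67.8 z 29.9
scene0 jar/blk 563 uv [301. 224.] c [570.2 -32.6] [ 53. 197.] 44.7 z 57.3
scene0 jar/blk 159 uv [343. 220.] c [634.1  50.9] [38. 41.] 57.0 z 53.7
scene0 silver 289 uv [308. 196.] c [537.5  -5.3] [ 37. 104.] 46.8 z 71.9
scene0 silver 158 uv [296. 223.] c [600.9 -64. ] [36. 47.] 47.1 z 71.3
scene0 dish 164 uv [299. 210.] c [587.8 -50.2] [34. 41.] 63.0 z 90.1
scene0 box 242 uv [402. 147.] c [434.4 378.6] [57. 61.] 74.1 z 45.2
side0 disc 5780 uv [327. 232.] c [563.1 -32.1] [256. 258.] 52.8 z 28.8
side0 jar/blk 190 uv [349. 187.] c [631.8  48. ] [43. 37.] 74.7 z 52.3
side0 jar/blk 769 uv [340. 229.] c [567.1 -35.1] [ 58. 194.] 44.5 z 56.0
side0 silver 777 uv [324. 213.] c [556.2 -27.9] [ 38. 160.] 47.3 z 70.7
side0 silver 42 uv [341. 215.] c [587.5 -44.6] [16. 22.] 54.2 z 74.5
side0 dish 185 uv [341. 214.] c [585.  -53.3] [39. 37.] 54.7 z 90.4
side0 box 333 uv [244. 114.] c [430.9 375.7] [61. 57.] 73.5 z 44.0
```

Call:
{"method": "arm_command", "body": {
  "rows": [51,-29,-8,0.5,94,51,-29,-8,0.5,94,51,-29,-8,0.5,94,51,-29,-8,0.5,94,50,-27,-8,0.5,94]
}}

```text
clock: 0.78
eef_pos: [434.2, 375.9, 176.1]
eef_rot: [-3.141, -0.0, 2.855]
wrist_force: [0.0, 0.9, 1.1]
finger_gap: 94.1
```

Call:
{"method": "arm_command", "body": {
  "rows": [0,0,0,0,94,0,0,0,0,94,0,0,0,0,94]
}}

```text
clock: 1.15
eef_pos: [431.7, 377.9, 176.7]
eef_rot: [3.141, 0.0, 2.856]
wrist_force: [0.6, -0.2, 0.9]
finger_gap: 94.1
```

```bash
python3 - <<'E'
from h import *
c=snap('wrist','w1'); s=manip.read_state(); print(s['clock'],s['eef_pos'].round(1),s['eef_rot'].round(4),s['wrist_force'].round(2))
w=cloud(c);x,y,z=w[...,0],w[...,1],w[...,2]
for nm,a,b in [('box',40,52),('mat',1.5,7)]:
    m=((z>a)&(z<b)&(x>320)&(x<550)&(y>190)&(y<460)).astype(np.uint8)
    if nm=='mat':
        h=cv2.cvtColor(c['image'],cv2.COLOR_BGR2HSV); m&=((h[...,1]>100)&(h[...,0]<25)).astype(np.uint8)
    n,l,st,ce=cv2.connectedComponentsWithStats(m)
    for i in range(1,n):
        if st[i,4]>300:
            p=w[l==i]; r=cv2.minAreaRect(p[:,:2].astype(np.float32)); print(nm,st[i,:5],np.round(r[0],1),np.round(r[1]),round(r[2],1),np.median(p[:,2]))
E
```

```text
1.2 [431.8 377.9 176.8] [3.1413e+00 2.0000e-04 2.8560e+00] [ 0.22 -0.16  0.02]
box [ 292  163   61   59 3454] [431.8 378.1] [55. 56.] 75.1 47.28908486081215
mat [  181   121   218   128 10721] [431.8 341.9] [ 79. 219.] 3.7 5.292007004475465
```

View pics/w1.png

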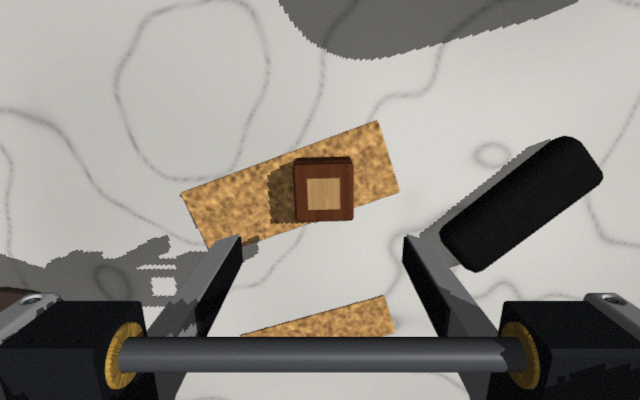

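The wrist view shows the ring box at about (323,190) on the wide mat, which spans (181,121) to (398,249). The sizes come out as given.

Call:
{"method": "arm_command", "body": {
  "rows": [0,0,-50,1.2,94,0,0,-50,0,94,0,0,-40,0,94,0,0,-17,0,94,0,0,0,0,94]
}}

```text
clock: 1.82
eef_pos: [432.3, 377.5, 19.4]
eef_rot: [-3.141, -0.0, 2.876]
wrist_force: [0.3, 0.1, 0.0]
finger_gap: 93.9
```

Call:
{"method": "arm_command", "body": {
  "rows": [0,0,0,0,40,0,0,0,0,40,0,0,0,0,40,0,0,0,0,40,0,0,0,0,40],
  "newtons": 15
}}

```text
clock: 2.45
eef_pos: [432.8, 377.4, 19.8]
eef_rot: [3.141, 0.0, 2.875]
wrist_force: [-0.6, 0.3, 3.5]
finger_gap: 56.1
```

Call:
{"method": "arm_command", "body": {
  "rows": [0,0,0,0,40,0,0,0,0,40]
}}

```text
clock: 2.7
eef_pos: [432.8, 377.4, 19.8]
eef_rot: [3.141, 0.0, 2.875]
wrist_force: [0.1, 0.4, 4.8]
finger_gap: 56.5
```

Call:
{"method": "arm_command", "body": {
  "rows": [0,0,10,0,40,0,0,40,0,40,0,0,55,0,40,7,-29,45,1.2,40,14,-58,10,1.6,40]
}}

```text
clock: 3.32
eef_pos: [454.1, 290.5, 182.6]
eef_rot: [3.139, 0.003, 2.928]
wrist_force: [1.0, -0.4, -1.9]
finger_gap: 55.6
```

Call:
{"method": "arm_command", "body": {
  "rows": [14,-58,0,1.6,40,14,-58,0,1.6,40,14,-58,0,1.6,40,14,-58,0,1.6,40,14,-58,0,1.6,40]
}}

```text
clock: 3.95
eef_pos: [523.5, -1.8, 179.8]
eef_rot: [-3.142, -0.0, 3.065]
wrist_force: [0.4, 0.2, -1.6]
finger_gap: 56.0
```

Call:
{"method": "arm_command", "body": {
  "rows": [14,-58,0,1.6,40,14,-58,0,1.6,40,14,-58,0,1.6,40,14,-58,0,1.6,40,14,-58,0,1.6,40]
}}

```text
clock: 4.58
eef_pos: [593.5, -291.7, 179.6]
eef_rot: [3.141, -0.0, -3.079]
wrist_force: [0.1, -0.1, -1.7]
finger_gap: 55.7
```

Call:
{"method": "arm_command", "body": {
  "rows": [3,-30,-20,0,40,0,0,-20,0,40,0,0,0,0,40,0,0,0,0,40]
}}

```text
clock: 5.08
eef_pos: [597.0, -319.0, 140.6]
eef_rot: [-3.141, 0.001, -3.079]
wrist_force: [0.2, 0.0, -1.1]
finger_gap: 55.8
```

```bash
cat >> h.py <<'E'
def rects(c,a,b,box,cork=False,minpx=200):
    "connected patches in a height band inside world box -> minAreaRect"
    w=cloud(c);x,y,z=w[...,0],w[...,1],w[...,2]
    m=((z>a)&(z<b)&(x>box[0])&(x<box[1])&(y>box[2])&(y<box[3])).astype(np.uint8)
    if cork:
        h=cv2.cvtColor(c['image'],cv2.COLOR_BGR2HSV); m&=((h[...,1]>100)&(h[...,0]<25)).astype(np.uint8)
    n,l,st,ce=cv2.connectedComponentsWithStats(m)
    for i in range(1,n):
        if st[i,4]>minpx:
            p=w[l==i]; r=cv2.minAreaRect(p[:,:2].astype(np.float32)); print(a,b,'px',st[i,:5],'c',np.round(r[0],1),np.round(r[1],1),round(r[2],1),'z',np.median(p[:,2]).round(1))
def st():
    s=manip.read_state(); print(round(s['clock'],2),s['eef_pos'].round(1),np.degrees(s['eef_rot']).round(2),s['wrist_force'].round(2),round(s['finger_gap'],1))
E
python3 - <<'E'
from h import *
c=snap('wrist','w2'); st(); rects(c,0,8,(300,800,-450,-200),True)
E
```

```text
5.12 [ 597.1 -319.1  140.8] [-1.7995e+02  7.0000e-02 -1.7639e+02] [ 0.48  0.48 -1.45] 55.9
0 8 px [ 278    0   87   24 1480] c [ 445.3 -329.5] [17.4 69.5] 3.7 z 5.3
0 8 px [ 276  148   91   53 4670] c [ 580.6 -320.7] [49.8 83.1] 3.9 z 5.3
```

View pics/w2.png

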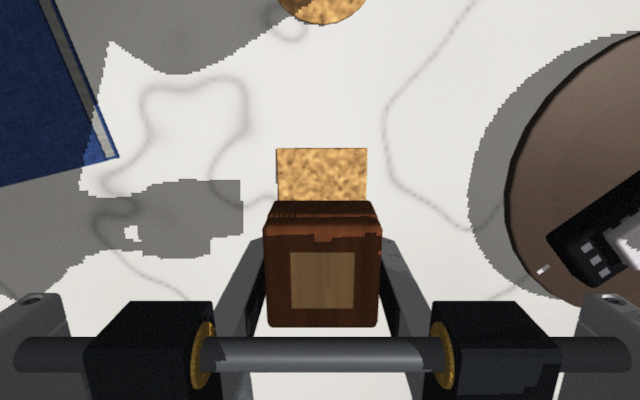

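The wrist view shows the square mat's near edge at about (277–367, 149), with the box hanging over its middle.

Call:
{"method": "arm_command", "body": {
  "rows": [1,-0.5,-45,0.3,40,0,0,-45,0,40,0,0,-22,0,40,0,0,-6,0,40,0,0,0,0,40]
}}

```text
clock: 5.75
eef_pos: [598.3, -320.6, 22.9]
eef_rot: [-3.14, 0.002, -3.074]
wrist_force: [-0.2, -0.3, -1.1]
finger_gap: 56.1
```

Call:
{"method": "arm_command", "body": {
  "rows": [0,0,-1,0,40,0,0,-1,0,40,0,0,-0.5,0,40,0,0,0,0,40]
}}

```text
clock: 6.25
eef_pos: [597.9, -320.5, 19.9]
eef_rot: [-3.141, 0.001, -3.074]
wrist_force: [-2.2, 1.2, 6.3]
finger_gap: 55.9
```

Call:
{"method": "arm_command", "body": {
  "rows": [0,0,0,0,94,0,0,0,0,94,0,0,0,0,94,0,0,0,0,94,0,0,20,0,94]
}}

```text
clock: 6.88
eef_pos: [596.9, -319.9, 38.2]
eef_rot: [3.14, -0.002, -3.074]
wrist_force: [-0.1, 0.1, 1.0]
finger_gap: 94.0
```

Call:
{"method": "arm_command", "body": {
  "rows": [0,0,50,0,94,0,0,62,-10,94,0,40,58,-10,94,0,60,0,-10,94,0,60,0,-10,94]
}}

```text
clock: 7.5
eef_pos: [597.5, -163.4, 204.6]
eef_rot: [3.141, 0.003, 2.504]
wrist_force: [1.2, 0.5, 0.4]
finger_gap: 94.3
```

Call:
{"method": "arm_command", "body": {
  "rows": [-5,60,0,-7,94,-5,50,0,0,94,0,0,0,0,94,0,0,0,0,94]
}}

```text
clock: 8.0
eef_pos: [587.8, -55.3, 203.5]
eef_rot: [3.141, 0.001, 2.389]
wrist_force: [0.1, -0.6, -0.0]
finger_gap: 93.9
```

```bash
python3 - <<'E'
from h import *
c=snap('wrist','w3'); st(); B=(420,720,-180,120)
rects(c,88,102,B); rects(c,70,77,B); rects(c,56,64,B); rects(c,50,58,B); rects(c,26,36,B)
E
```

```text
8.05 [587.8 -55.8 203.1] [1.7998e+02 5.0000e-02 1.3681e+02] [ 0.27 -0.65 -0.21] 94.2
88 102 px [303 173  44  45 618] c [586.5 -51.2] [37.2 37. ] 10.8 z 96.7
70 77 px [ 301   51   43  138 5045] c [541.9 -11.7] [ 35.9 117.4] 47.3 z 73.3
70 77 px [305 207  38  24 592] c [608.1 -72.5] [36.2 22.9] 44.7 z 73.2
56 64 px [ 296   47   63  205 3969] c [567.7 -33.6] [ 53.3 193.5] 44.8 z 59.0
50 58 px [297  47  62 205 746] c [567.  -32.9] [ 54.1 192.8] 44.9 z 56.9
50 58 px [ 413  127   43   42 1404] c [632.1  49.1] [39.  39.1] 79.2 z 55.3
26 36 px [  200     8   253   256 37682] c [565.6 -29.2] [256.6 257.9] 41.0 z 31.3
```

View pics/w3.png

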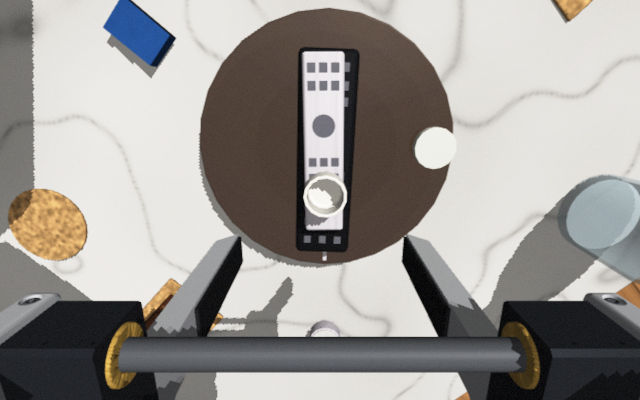

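The wrist view shows the dish at (325,195), the silver remote from (324,52) to (324,230), the black remote from (328,47) to (322,250), the jar at (435,148) and the carafe at (600,213), well clear.

Call:
{"method": "arm_command", "body": {
  "rows": [-1.3,4.5,-40,0,70,0,0,-45,0,70,0,0,-24,0,70,0,0,-8,0,70,0,0,0,0,70]
}}

```text
clock: 8.68
eef_pos: [586.6, -51.1, 85.8]
eef_rot: [3.141, 0.0, 2.387]
wrist_force: [-0.0, -0.5, 1.0]
finger_gap: 70.0
```

Call:
{"method": "arm_command", "body": {
  "rows": [0,0,0,0,30,0,0,0,0,30,0,0,0,0,30,0,0,0,0,30,0,0,0,0,30],
  "newtons": 6
}}

```text
clock: 9.3
eef_pos: [586.5, -50.3, 85.7]
eef_rot: [3.141, 0.0, 2.388]
wrist_force: [0.1, 0.9, 2.7]
finger_gap: 36.2
```

Call:
{"method": "arm_command", "body": {
  "rows": [0,0,0,0,30]
}}

```text
clock: 9.43
eef_pos: [586.4, -50.3, 85.6]
eef_rot: [3.141, 0.0, 2.389]
wrist_force: [-1.0, 1.1, 4.4]
finger_gap: 36.4
```

Call:
{"method": "arm_command", "body": {
  "rows": [0,0,8,0,30,0,0,30,0,30,0,0,45,0,30,0,0,20,0,30,0,0,0,0,30]
}}

```text
clock: 10.05
eef_pos: [586.8, -50.4, 189.9]
eef_rot: [3.14, 0.002, 2.388]
wrist_force: [0.3, 0.5, -0.5]
finger_gap: 36.4
```

```bash
python3 - <<'E'
from h import *
c=snap('wrist','w4'); st(); B=(420,720,-180,120)
print(px(c,320,225))
rects(c,160,215,B,minpx=60); rects(c,70,77,B)
s=load('w3') 
im=c['image'][150:400,170:490]; cv2.imwrite('pics/w4b.png',cv2.resize(im,None,fx=2,fy=2))
E
```

```text
10.1 [586.3 -50.4 188.3] [1.7999e+02 2.0000e-02 1.3684e+02] [ 0.2  -0.61 -2.05] 36.5
[572.9430885  -39.31552471 186.96514925]
160 215 px [ 259  223  127   77 5719] c [584.5 -52.8] [58.1 37.8] 29.6 z 194.0
70 77 px [ 297   54   45  176 7112] c [553.7 -22.5] [ 36.  149.5] 47.3 z 73.3
```

View pics/w4b.png

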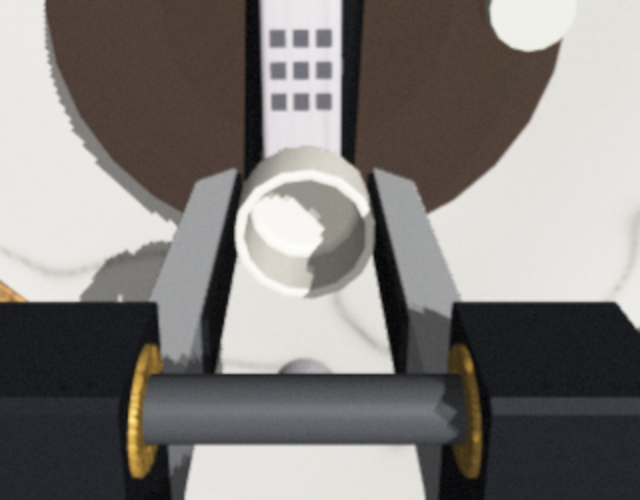

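The crop shows the dish held level between the pads, with the silver remote undisturbed beneath it.

```bash
python3 - <<'E'
from h import *
for t in ['w3','w4']: rects(load(t),0,9,(300,500,-420,-240),True)
E
```

```text
0 9 px [   9  189   78   71 4214] c [ 409.8 -330.9] [87.9 88.5] 9.8 z 5.3
0 9 px [   0  195   77   73 4391] c [ 411.2 -329.6] [84.2 87.6] 31.3 z 5.3
```

Call:
{"method": "arm_command", "body": {
  "rows": [-25,-40,0,0,30,-35,-56,0,0,30,-35,-56,0,0,30,-35,-56,-15,0,30,-30,-50,-25,0,30]
}}

```text
clock: 10.72
eef_pos: [431.8, -298.7, 148.8]
eef_rot: [-3.142, -0.0, 2.388]
wrist_force: [0.5, 0.6, -0.2]
finger_gap: 36.7
```

Call:
{"method": "arm_command", "body": {
  "rows": [-17,-22,-30,0,30,0,0,0,0,30,0,0,0,0,30]
}}

```text
clock: 11.1
eef_pos: [416.6, -318.8, 120.0]
eef_rot: [3.141, -0.0, 2.389]
wrist_force: [0.1, 0.1, 0.2]
finger_gap: 36.5
```

```bash
python3 - <<'E'
from h import *
c=snap('wrist','w5'); st(); rects(c,0,9,(300,500,-420,-240),True); rects(c,117,132,(300,500,-420,-240),minpx=60)
E
```

```text
11.15 [ 417.  -318.7  120.4] [1.7999e+02 3.0000e-02 1.3690e+02] [-0.48 -0.91 -0.44] 36.7
0 9 px [ 257  152  100   90 6464] c [ 404.9 -328.8] [88.7 78.3] 59.2 z 5.3
117 132 px [ 264  225  116   74 2829] c [ 414.2 -321.1] [57.4 38. ] 28.8 z 127.4
```

View pics/w5.png

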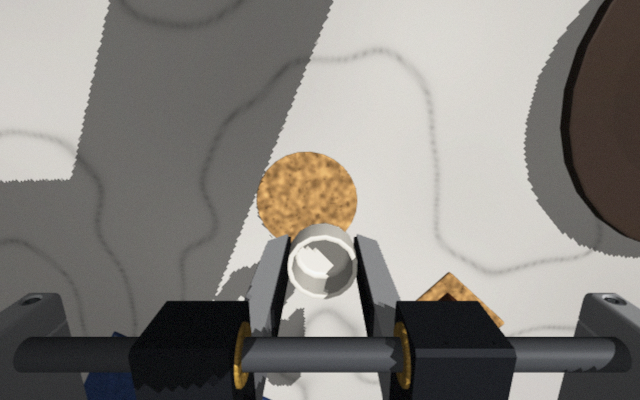

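The wrist view shows the round mat centred at about (307,197) and the dish held level at (321,262).

Call:
{"method": "arm_command", "body": {
  "rows": [-4,-7,-30,0,30,-3.2,-5.3,-40,0,30,0,0,-22,0,30,0,0,-7,0,30,0,0,0,0,30]
}}

```text
clock: 11.78
eef_pos: [409.7, -331.3, 21.6]
eef_rot: [3.142, 0.001, 2.389]
wrist_force: [-0.7, -0.2, 0.0]
finger_gap: 36.3
```

Call:
{"method": "arm_command", "body": {
  "rows": [0,0,-1.5,0,30,0,0,-1,0,30,0,0,-0.6,0,30,0,0,-0.4,0,30,0,0,0,0,30]
}}

```text
clock: 12.4
eef_pos: [409.1, -331.7, 17.7]
eef_rot: [-3.142, 0.0, 2.388]
wrist_force: [-1.9, 0.9, 3.9]
finger_gap: 36.5
```

Call:
{"method": "arm_command", "body": {
  "rows": [0,0,0,0,70,0,0,0,0,70,0,0,0,0,70,0,0,15,0,70,0,0,50,0,70]
}}

```text
clock: 13.02
eef_pos: [408.2, -330.8, 82.2]
eef_rot: [-3.142, -0.004, 2.388]
wrist_force: [0.4, -0.1, 0.5]
finger_gap: 69.7
```

Call:
{"method": "arm_command", "body": {
  "rows": [15,30,50,0,70,29,60,40,0,70,29,60,15,0,70,29,60,0,0,70,29,60,0,0.5,70]
}}

```text
clock: 13.65
eef_pos: [528.9, -84.0, 179.9]
eef_rot: [3.141, 0.002, 2.397]
wrist_force: [0.4, 0.0, 0.5]
finger_gap: 69.9
```

Call:
{"method": "arm_command", "body": {
  "rows": [17.5,35.5,0,0,70,0,0,0,0,70,0,0,0,0,70]
}}

```text
clock: 14.02
eef_pos: [545.5, -50.8, 178.9]
eef_rot: [3.142, 0.0, 2.397]
wrist_force: [0.2, -0.2, 0.1]
finger_gap: 69.7
```

```bash
python3 - <<'E'
from h import *
c=snap('wrist','w6'); st(); B=(420,720,-180,120)
rects(c,69,78,B); rects(c,55,64,B)
rects(c,0,9,(300,500,-420,-240),True);rects(c,22,32,(300,500,-420,-240),minpx=60)
s=snap('scene','s6'); cv2.imwrite('pics/s6b.png',cv2.resize(s['image'][170:330,130:450],(800,400),interpolation=3))
E
```

```text
14.07 [545.5 -51.2 178.8] [1.800e+02 2.000e-02 1.373e+02] [-0.54 -0.42 -0.18] 69.9
69 78 px [ 332   94   47  181 7592] c [557.5 -25.9] [ 36.2 159.3] 47.3 z 73.3
55 64 px [ 320   88   73  207 4382] c [567.7 -33.8] [ 53.8 194.5] 44.9 z 58.9
55 64 px [447 170  43  42 962] c [631.6  49.2] [38.1 38.9] 55.5 z 55.6
0 9 px [  19  223   81   71 3032] c [ 410.  -328.9] [85.1 88.1] 78.7 z 5.3
22 32 px [ 23 252  41  35 631] c [ 409.7 -332.2] [38.3 37. ] 84.5 z 27.6
```

View pics/s6b.png

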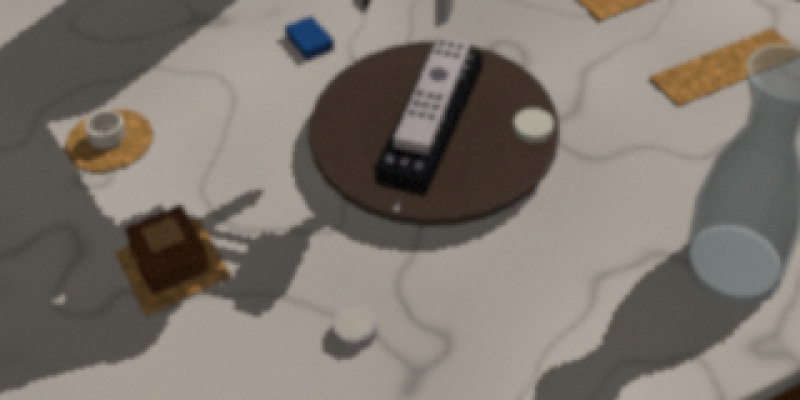

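The crop shows the dish on the round mat at (105,128) and the box on the square mat at (165,250). The silver remote, black remote and jar are undisturbed.

Call:
{"method": "arm_command", "body": {
  "rows": [6,12.5,-20,0,70,6,12.8,-40,0,70,0,0,-35,0,70,0,0,-10,0,70,0,0,-2.5,0,70]
}}

```text
clock: 14.75
eef_pos: [557.9, -25.8, 71.4]
eef_rot: [3.141, 0.0, 2.396]
wrist_force: [0.9, -0.1, -0.2]
finger_gap: 70.3
```

Call:
{"method": "arm_command", "body": {
  "rows": [0,0,0,0,70,0,0,0,0,70]
}}

```text
clock: 15.0
eef_pos: [558.3, -25.3, 71.9]
eef_rot: [3.141, 0.001, 2.397]
wrist_force: [0.4, 0.3, -0.0]
finger_gap: 69.7
```

Call:
{"method": "arm_command", "body": {
  "rows": [0,0,-1,0,55,0,0,0,0,40,0,0,0,0,28,0,0,0,0,28,0,0,0,0,28],
  "newtons": 15
}}

```text
clock: 15.62
eef_pos: [557.8, -25.1, 69.8]
eef_rot: [3.142, -0.0, 2.397]
wrist_force: [-0.1, 0.8, -0.2]
finger_gap: 35.8
```

Call:
{"method": "arm_command", "body": {
  "rows": [0,0,0,0,28,0,0,0,0,28]
}}

```text
clock: 15.88
eef_pos: [557.8, -25.1, 69.8]
eef_rot: [-3.142, -0.0, 2.397]
wrist_force: [0.4, 0.8, 1.2]
finger_gap: 35.7
```

Call:
{"method": "arm_command", "body": {
  "rows": [0,0,8,0,28,0,0,25,0,28,0,0,45,0,28,2,20,30,-2,28,6,45,0,-8,28]
}}

```text
clock: 16.5
eef_pos: [566.8, 39.6, 181.1]
eef_rot: [3.138, 0.003, 2.217]
wrist_force: [-0.6, -0.0, -2.0]
finger_gap: 35.7
```

Call:
{"method": "arm_command", "body": {
  "rows": [9,55,0,-8,28,9,55,0,-8,28,9,55,0,-8,28,9,55,0,-8,28,6,35,0,-3,28]
}}

```text
clock: 17.12
eef_pos: [607.5, 297.4, 178.0]
eef_rot: [-3.141, -0.0, 1.61]
wrist_force: [0.1, -0.1, -0.8]
finger_gap: 35.7
```

Call:
{"method": "arm_command", "body": {
  "rows": [3,20,-20,-0.8,28,0,0,0,0,28,0,0,0,0,28]
}}

```text
clock: 17.5
eef_pos: [611.0, 314.2, 158.6]
eef_rot: [3.141, -0.0, 1.598]
wrist_force: [-0.5, -1.2, -1.1]
finger_gap: 36.0
```

```bash
python3 - <<'E'
from h import *
c=snap('wrist','w7'); st(); B=(450,760,150,470)
rects(c,0,9,B,True); s=manip.read_state()['eef_pos'][2]; rects(c,s-3,s+8,B)
E
```

```text
17.55 [611.1 314.  159. ] [ 1.7994e+02 -2.0000e-02  9.1520e+01] [ 0.03 -0.11 -1.15] 35.7
0 9 px [ 142   28   55  228 5208] c [461.6 344.1] [ 28.2 218.7] 1.5 z 5.3
0 9 px [ 294   86   58   22 1249] c [609.2 400. ] [52.9 18.6] 1.5 z 5.2
155.97685259654264 166.97685259654264 px [  265   109   114   228 15600] c [610.1 327.7] [ 60.  131.8] 0.5 z 162.1
```

View pics/w7.png

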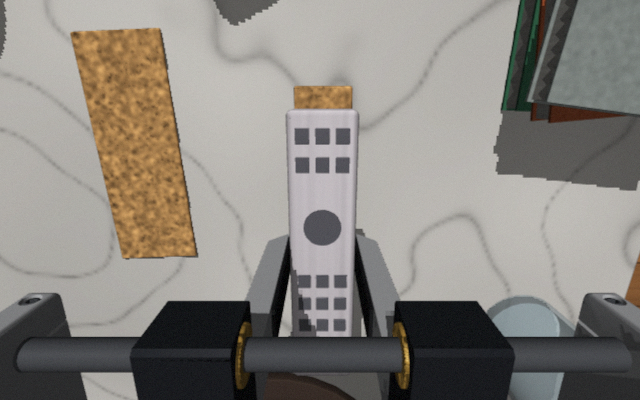

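The wrist view shows the silver remote held level and aligned with the narrow mat, whose far end is at (294–352, 86). The wide mat at (135,143) is free.

Call:
{"method": "arm_command", "body": {
  "rows": [0.2,3,-40,0,28,0,2.6,-50,0,28,0,0,-35,0,28,0,0,-12,0,28,0,0,-2,0,28]
}}

```text
clock: 18.18
eef_pos: [611.5, 320.2, 19.8]
eef_rot: [3.141, -0.0, 1.597]
wrist_force: [0.8, -0.3, -0.7]
finger_gap: 35.5
```

Call:
{"method": "arm_command", "body": {
  "rows": [0,0,0,0,28,0,0,-1,0,28,0,0,0,0,28]
}}

```text
clock: 18.55
eef_pos: [611.2, 320.6, 18.5]
eef_rot: [3.141, -0.0, 1.598]
wrist_force: [-0.2, 0.2, -1.2]
finger_gap: 35.8
```

Call:
{"method": "arm_command", "body": {
  "rows": [0,-0.8,-1,0,28,0,0,-0.7,0,28,0,0,-0.4,0,28,0,0,0,0,28]
}}

```text
clock: 19.05
eef_pos: [611.0, 319.7, 15.9]
eef_rot: [-3.141, 0.0, 1.598]
wrist_force: [-2.6, -2.5, 2.1]
finger_gap: 35.8
```

Call:
{"method": "arm_command", "body": {
  "rows": [0,0,-0.4,0,28,0,0,0,0,28]
}}

```text
clock: 19.3
eef_pos: [611.0, 319.7, 15.8]
eef_rot: [-3.142, 0.0, 1.598]
wrist_force: [-3.6, -2.9, 6.3]
finger_gap: 36.0
```

Call:
{"method": "arm_command", "body": {
  "rows": [0,0,0,0,70,0,0,0,0,70,0,0,0,0,70,0,0,15,0,70,0,0,45,0,80]
}}

```text
clock: 19.92
eef_pos: [610.0, 319.3, 74.6]
eef_rot: [-3.138, 0.002, 1.598]
wrist_force: [0.8, 0.1, 0.7]
finger_gap: 76.8
```

Call:
{"method": "arm_command", "body": {
  "rows": [-3,-25,60,3,90,-7,-55,40,8,90,-7,-55,0,8,90,-7,-55,0,8,90,-7,-55,0,8,90]
}}

```text
clock: 20.55
eef_pos: [580.3, 78.8, 170.8]
eef_rot: [3.14, 0.001, 2.213]
wrist_force: [0.3, 0.6, 0.7]
finger_gap: 89.7
```

Call:
{"method": "arm_command", "body": {
  "rows": [-7,-55,0,8,90,-6,-53,0,0.3,90,0,0,0,0,90,0,0,0,0,90]
}}

```text
clock: 21.05
eef_pos: [567.9, -27.2, 170.3]
eef_rot: [3.141, 0.001, 2.353]
wrist_force: [0.2, -0.1, 0.7]
finger_gap: 89.8
```

```bash
python3 - <<'E'
from h import *
c=snap('wrist','w8'); st(); B=(420,720,-180,120)
rects(c,50,64,B)
s=snap('side','d8'); B=(450,760,150,470)
for c in [s,snap('scene','s8')]: rects(c,13,25,B,minpx=60); rects(c,0,8,B,True,60)
E
```

```text
21.1 [567.9 -26.6 170.1] [1.7997e+02 2.0000e-02 1.3489e+02] [0.07 0.15 0.08] 90.0
50 64 px [  284    88    66   211 12808] c [567.5 -33.5] [ 54.1 193.3] 44.9 z 59.3
50 64 px [ 412  165   47   45 1600] c [631.9  49. ] [39.2 39.4] 31.4 z 55.2
0 8 px [249 107  22  54 372] c [461.8 341.9] [ 25.3 219.4] 0.8 z 2.8
0 8 px [298 110  13  31  72] c [587.5 340.8] [  7.8 127.7] 1.6 z 2.7
13 25 px [395 181  52  25 456] c [612.5 319.8] [ 38.8 163.1] 1.2 z 17.6
0 8 px [365 153  59  25 314] c [458.1 342.8] [ 29.7 219.9] 4.2 z 4.1
0 8 px [391 198  38  14 137] c [629.  275.2] [106.5  45.2] 67.2 z 3.8
```

View pics/d8.png

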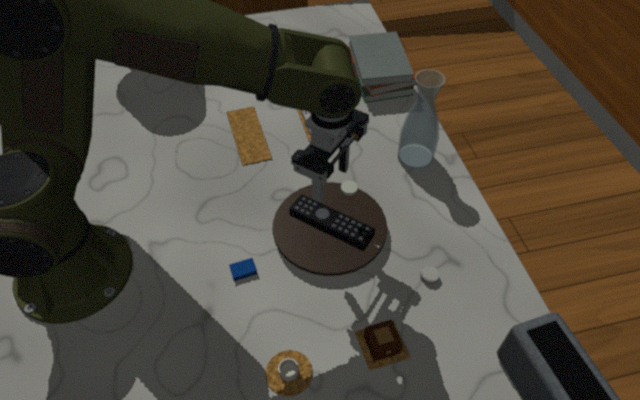

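The side view shows the black remote alone on the turntable at (332,220), the dish centred at (290,370) and the box on the square mat at (382,342). The arm hides the narrow mat, but the scene camera's depth puts the silver remote on its centre.

Call:
{"method": "arm_command", "body": {
  "rows": [-0.4,-6.9,-40,0,90,0,0,-45,0,90,0,0,-30,0,90,0,0,-10,0,90,0,0,0,0,90]
}}

```text
clock: 21.82
eef_pos: [567.5, -34.0, 44.8]
eef_rot: [-3.142, -0.0, 2.354]
wrist_force: [-0.3, 1.1, 0.4]
finger_gap: 89.8
```

Call:
{"method": "arm_command", "body": {
  "rows": [0,0,0,0,45,0,0,0,0,45,0,0,0,0,45,0,0,0,0,45,0,0,0,0,45],
  "newtons": 25
}}

```text
clock: 22.45
eef_pos: [567.5, -34.5, 44.8]
eef_rot: [3.141, 0.0, 2.353]
wrist_force: [-0.4, 1.1, 4.1]
finger_gap: 53.4
```

Call:
{"method": "arm_command", "body": {
  "rows": [0,0,0,0,45,0,0,0,0,45]
}}

```text
clock: 22.7
eef_pos: [567.5, -34.5, 44.8]
eef_rot: [3.141, 0.0, 2.354]
wrist_force: [0.6, 0.7, 5.3]
finger_gap: 53.4
```

Call:
{"method": "arm_command", "body": {
  "rows": [0,0,8,0,45,0,0,30,0,45,0,0,50,0,45,-7,20,40,-1,45,-17,45,0,-6,45]
}}

```text
clock: 23.32
eef_pos: [544.3, 30.2, 175.7]
eef_rot: [3.138, 0.003, 2.227]
wrist_force: [0.7, 1.0, -2.2]
finger_gap: 53.4
```

Call:
{"method": "arm_command", "body": {
  "rows": [-20,56,0,-7,45,-20,56,0,-7,45,-20,56,0,-7,45,-20,56,0,-7,45,-18,50,0,-6,45]
}}

```text
clock: 23.95
eef_pos: [444.2, 306.2, 172.7]
eef_rot: [-3.141, 0.0, 1.635]
wrist_force: [0.4, -0.8, -1.9]
finger_gap: 53.6
```

Call:
{"method": "arm_command", "body": {
  "rows": [-13.5,30,-10,-0.2,45,0,0,0,0,45,0,0,0,0,45]
}}

```text
clock: 24.32
eef_pos: [432.0, 334.0, 162.7]
eef_rot: [-3.141, 0.0, 1.634]
wrist_force: [0.2, -0.2, -1.2]
finger_gap: 53.8
```

```bash
python3 - <<'E'
from h import *
c=snap('wrist','w9'); st(); B=(320,560,150,500)
rects(c,0,9,B,True); s=manip.read_state()['eef_pos'][2]; rects(c,s+8,s+20,B)
rects(c,13,25,(560,760,150,500))
E
```

```text
24.38 [432.2 333.7 162.8] [1.7999e+02 1.0000e-02 9.3610e+01] [-0.84 -0.18 -1.5 ] 53.7
0 9 px [280  61  87   7 595] c [425.4 447.8] [78.4  5.5] 3.7 z 5.1
170.7800941626284 182.7800941626284 px [  243    68   158   269 29565] c [429.5 360.5] [ 78.2 141.7] 4.5 z 177.1
170.7800941626284 182.7800941626284 px [ 276  373   92   27 2417] c [436.2 257.1] [54.7 24.5] 5.5 z 177.1
13 25 px [ 468  133   67  153 5815] c [609.6 318.9] [ 37.  159.9] 1.4 z 19.2
```

View pics/w9.png

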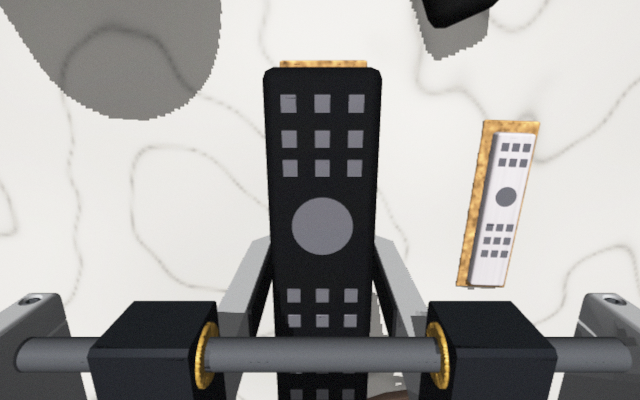

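The wrist view shows the black remote level and aligned over the wide mat, whose far edge is at (280–367, 61). The silver remote is on the narrow mat at (503,205), and it looks shifted to the right because of its height.

Call:
{"method": "arm_command", "body": {
  "rows": [-0.1,4,-40,0.1,45,0,3.2,-50,0,45,0,0,-35,0,45,0,0,-13,0,45,0,0,-2,0,45]
}}

```text
clock: 25.0
eef_pos: [432.2, 341.4, 22.9]
eef_rot: [3.142, -0.0, 1.635]
wrist_force: [0.4, 0.1, -0.9]
finger_gap: 53.6
```

Call:
{"method": "arm_command", "body": {
  "rows": [0,0,-1,0,45,0,0,0,0,45]
}}

```text
clock: 25.25
eef_pos: [432.3, 342.0, 22.7]
eef_rot: [3.14, -0.001, 1.636]
wrist_force: [0.5, 0.0, -1.6]
finger_gap: 54.0
```

Call:
{"method": "arm_command", "body": {
  "rows": [0,-1,-1.5,0,45,0,0,-1,0,45,0,0,-0.6,0,45,0,0,0,0,45]
}}

```text
clock: 25.75
eef_pos: [431.7, 340.7, 18.9]
eef_rot: [3.142, 0.0, 1.636]
wrist_force: [-2.5, -3.1, 4.3]
finger_gap: 53.8
```

Call:
{"method": "arm_command", "body": {
  "rows": [0,0,-0.4,0,45,0,0,0,0,45]
}}

```text
clock: 26.0
eef_pos: [431.7, 340.7, 18.8]
eef_rot: [3.141, 0.0, 1.636]
wrist_force: [-4.4, -4.6, 11.6]
finger_gap: 54.0
```

Call:
{"method": "arm_command", "body": {
  "rows": [0,0,0,0,80,0,0,0,0,80,0,0,0,0,80,0,0,15,0,80,0,0,50,0,80]
}}

```text
clock: 26.62
eef_pos: [430.8, 340.0, 82.7]
eef_rot: [-3.138, 0.002, 1.636]
wrist_force: [-0.2, -0.2, 0.4]
finger_gap: 79.8
```

Call:
{"method": "arm_command", "body": {
  "rows": [0,0,60,0,80,30,-20,60,0,80,40,-30,20,0,80,0,0,0,0,80,0,0,0,0,80]
}}

```text
clock: 27.25
eef_pos: [497.9, 292.9, 216.6]
eef_rot: [-3.141, 0.0, 1.636]
wrist_force: [0.7, -0.3, 0.3]
finger_gap: 80.1
```

```bash
python3 - <<'E'
from h import *
c=snap('wrist','w10'); st()
rects(c,22,40,(320,550,150,500)); rects(c,0,9,(320,560,150,500),True); rects(c,13,25,(560,760,150,500)); rects(c,0,9,(560,760,150,500),True)
E
```

```text
27.3 [497.6 293.2 216.3] [-1.7994e+02  1.0000e-02  9.3770e+01] [-0.72  0.19 -0.04] 79.9
22 40 px [ 229   28   62  190 9876] c [430.9 341.6] [ 54.4 193.2] 3.7 z 33.3
0 9 px [ 224   19   80  201 4109] c [432.2 341.8] [ 78.8 218.3] 3.8 z 5.3
13 25 px [ 401   84   50  144 4722] c [609.9 318.9] [ 36.3 159.6] 1.6 z 19.3
0 9 px [ 392   74   65  157 2158] c [610.7 320.1] [ 53.1 179.1] 1.5 z 5.3
```

View pics/w10.png

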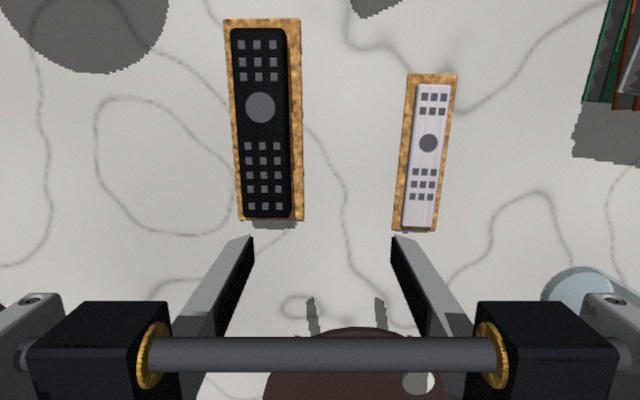

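The wrist view shows the black remote centred on the wide mat at (262,122) and the silver remote centred on the narrow mat at (428,155). One last check over the other two mats.

Call:
{"method": "arm_command", "body": {
  "rows": [0,-30,0,0,80,0,-62,0,0,80,0,-62,0,0,80,0,-62,0,0,80,0,-62,0,0,80]
}}

```text
clock: 27.92
eef_pos: [497.6, 14.0, 216.3]
eef_rot: [-3.141, -0.0, 1.638]
wrist_force: [0.5, -0.5, 0.7]
finger_gap: 80.1
```

Call:
{"method": "arm_command", "body": {
  "rows": [0,-62,0,0,80,0,-62,0,0,80,0,-62,0,0,80,0,-62,0,0,80,0,-62,0,0,80]
}}

```text
clock: 28.55
eef_pos: [498.3, -295.9, 216.3]
eef_rot: [-3.141, -0.001, 1.638]
wrist_force: [1.3, 1.1, 0.3]
finger_gap: 80.0
```

Call:
{"method": "arm_command", "body": {
  "rows": [0,-62,0,0,80,0,-20,0,0,80,0,0,0,0,80,0,0,0,0,80]
}}

```text
clock: 29.05
eef_pos: [498.9, -375.5, 216.4]
eef_rot: [-3.141, -0.001, 1.638]
wrist_force: [-1.4, 0.2, -1.1]
finger_gap: 80.2
```

```bash
python3 - <<'E'
from h import *
c=snap('wrist','w11'); st()
rects(c,40,52,(500,700,-450,-200)); rects(c,0,9,(500,700,-450,-200),True); rects(c,22,32,(340,500,-450,-250)); rects(c,0,9,(340,500,-450,-250),True)
s=snap('side','d11'); B=(420,720,-180,120); rects(s,48,62,B); rects(s,24,34,B)
E
```

```text
29.1 [ 498.9 -375.5  216.7] [-1.7999e+02 -2.0000e-02  9.3840e+01] [-0.08  0.04 -0.6 ] 80.0
40 52 px [ 392  108   61   56 3148] c [ 595.8 -321. ] [56.4 54.8] 3.7 z 47.3
0 9 px [ 375   92   79   76 2031] c [ 597.1 -319.2] [82.9 82.7] 3.7 z 5.3
22 32 px [222 116  37  36 401] c [ 409.4 -332.6] [37.1 37.1] 28.1 z 28.8
0 9 px [ 206   89   80   81 3829] c [ 410.  -331.5] [88.  87.5] 80.0 z 5.3
24 34 px [289 195  38  33 672] c [527.7  19.9] [71.2 74.8] 46.9 z 28.7
```

View pics/w11.png

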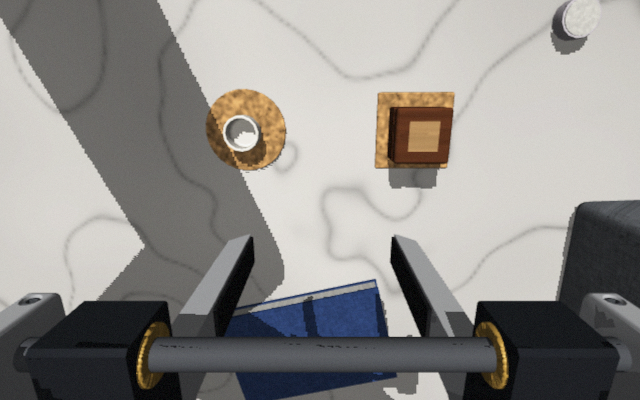

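Both are on their mats: the dish is at (241,133) and the ring box at (420,137). Measured offsets are 2.2 mm or less, so I'm handing in.

```bash
python3 -c "
from cell import manip
print(manip.sign_off())"
```

```text
the job is handed in; nothing more can be done
None
```

The pile is cleared and the job was handed in at about 29 s of the 109 s allowed. I moved the ring box first, then the dish, the silver remote and the black remote, setting each down slowly until the wrist force showed contact.

Last wrist-camera checks, offset of each thing from the centre of its mat:

| Thing | Offset from mat centre | Alignment with mat |
|---|---|---|
| Dish | about 1.2 mm | round |
| Silver remote | about 1.4 mm | within 0.2° |
| Black remote | about 1.3 mm | within 0.2° |
| Ring box | about 2.2 mm | within 0.1° |

- **Upright:** all four show level tops at the right height, once the wrist camera's steady 1.3 mm high reading is allowed for.
- **Cream jar:** it last measured at its starting place just before I gripped the black remote. It was still in view on the turntable after the last release. The final side-camera check of it gave no reading because the arm was in the way.
- **Camera disagreement:** the side camera disagreed with the wrist and scene cameras by 2–5 mm, so I relied on the wrist camera for placing.

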